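# Mount the burr on the coffee sample mill

## Task

Fit the yellow-topped burr to the coffee mill: take it from the rack, push its tapered shank fully into the red sleeve of the leaning spindle and let go, then pick up the tapper and tap the top of the burr until the red sleeve is driven fully home, flush with the nose. Drive it only with the tapper, not with the gripper. Finally stand the tapper upright on its cork pad again, and leave the other two burrs, the dish, the jar and the can undisturbed.

Things in the scene. Friction and masses are not known exactly. Their poses are not given: they have to be found in the camera images.
- mill: White bench coffee mill, fixed, base 210 x 150 mm, 175 mm high, left or right on the bench. Origin on the bench under it, 15 mm in front of the base's centre; x points to its back, z up. Its round aluminium nose, 90 mm across, leans 30 degrees from vertical towards its front (-x); the nose face centre is at (-30, 0, 150) mm in this frame.
- sleeve_mouth (a point): Centre of the mouth of the red taper sleeve in the mill's nose, at the rim (moves with the sleeve). z points out along the leaning spindle, 30 degrees from vertical, up and to the mill's front; y is level. The tapered hole is 30 mm across at the mouth, 18 mm at 50 mm depth; the rim is 44 mm across. A fully inserted burr rests with its flange on this rim.
- sleeve (a joint): How far the red sleeve is driven in, m: 0 at the start, rim 10 mm proud of the nose face; 0.010 = fully home on a hard stop, rim flush with the face. Slides stiffly: needs about 13 N along the spindle (a little more when fast), stays where it is left; the burr's weight does not move it.
- rack: Grey rack block, fixed, 80 x 250 x 50 mm high, origin on the bench under its centre, three holes 80 mm apart along its y axis. Each holds a burr upright, resting by its flange on the block.
- burr_yellow: The burr to fit: steel, round, 112 mm long, 0.28 to 0.48 kg. Origin at the small end of its shank, z up along it; 5 mm above the bench in the rack. Tapered shank 0 to 45 mm (16 to 28 mm across), flange 40 mm across from 45 to 51 mm, dark toothed cone 51 to 76 mm (38 to 25 mm across), yellow hub 24 mm across from 76 to 112 mm, to hold it by.
- burr_yellow_shoulder (a point): Centre of the underside of the yellow burr's flange, 45 mm above its origin on its axis; coincides with sleeve_mouth when fully inserted.
- burr_blue: Same burr with a blue hub, in the rack; leave alone. Origin as for the yellow one.
- burr_green: Same burr with a green hub, in the rack; leave alone. Origin as for the yellow one.
- tapper: Hand tapper like a coffee tamper, 90 mm high, 0.22 kg, standing on its round face. Origin at the centre of that face, z axis up along the handle. Rubber foot 42 mm across from 0 to 20 mm, brass disc 45 mm across to 24 mm, round wooden handle 25 mm across from 24 to 90 mm.
- pad: Round cork pad, fixed, 90 mm across, 4 mm thick, origin on the bench under its centre. The tapper stands on its middle.
- dish: Small aluminium sample dish, 60 mm across, 28 mm high, loose; origin under its centre. Leave alone.
- jar: Amber jar with white cap, 76 mm across, 110 mm high, at the back. Leave alone.
- can: Can, 72 mm across, 90 mm high, off to the right. Leave alone.
Not all that is in view belongs to the job. Of the things like the tapper, leave any that is orange or pink; of the rest the smaller one is meant.

How it is judged (in metres and radians):
On the way, in this order (a step that is already met when the one before it is completed fails the run):
1. the yellow burr sits fully in the sleeve (flange within 4 mm of the rim, axes within 5 degrees) and the fingers have let go of it (distance between burr_yellow_shoulder and sleeve_mouth below 0.004 m and angle between the z axis of burr_yellow and the z axis of sleeve_mouth, either way round below 0.087 rad and contact force between the fingers and burr_yellow below 0.1 N), for 0.2 s.
2. the tapper touches the burr (contact force between tapper and burr_yellow above 2 N).
3. the sleeve has been driven home (at least 8.5 of its 10 mm) (value of joint sleeve above 0.0085 m), for 0.1 s.
At the end, for the whole second after the job is handed in: The sleeve is driven in at least 8.5 mm of 10; the yellow burr's flange is within 4 mm of the sleeve rim and its axis within 5 degrees of the spindle; the tapper stands upright (within 7 degrees) on the cork pad, its centre within 35 mm of the pad's; both at rest (value of joint sleeve above 0.0085 m and distance between burr_yellow_shoulder and sleeve_mouth below 0.004 m and angle between the z axis of burr_yellow and the z axis of sleeve_mouth, either way round below 0.087 rad and horizontal distance between tapper and pad below 0.035 m and height (world z) of tapper below 0.009 m and angle between tapper's own z axis and vertical below 0.12 rad and linear speed of each of tapper, burr_yellow below 0.02 m/s); the robot touches nothing.
It fails at once if the sleeve is driven (beyond 4 mm) by pushing the burr with the gripper itself (value of joint sleeve above 0.004 m and contact force between the fingers and burr_yellow above 1 N).
It fails at once if another burr is moved by more than 20 mm (distance of any of burr_blue, burr_green from where it was at the start of the episode above 0.02 m).
It fails at once if the dish, jar or can is moved by more than 30 mm (distance of any of dish, jar, can from where it was at the start of the episode above 0.03 m).
It also fails if it takes over 72 s, if anything falls off the work surface, if the arm or the gripper's body presses on something with over 40 N, if the wrist force passes 120 N, or if a joint passes its speed limit or range.

## Robot

A 6-joint arm with a two-finger parallel gripper is mounted at the origin on the work surface. World frame = base frame: x ahead of the robot, y to its left, z up, the work surface at z = 0. Lengths are in mm, angles in rad, forces in N, time in s.
With the tool pointing down it reaches from about 250 to 775 mm from the base axis. Payload 4 kg.
Tool frame: the origin (TCP) lies at the very end of the fingers, on their centre line; the grasp point (between the pads) lies behind it (ctrl.tcp_to_grasp is the z of the grasp point in the tool frame, in mm); z points along the fingers, y is the line along which they close (so a half turn about z gives the same grasp; the last joint's range is limited). The gripper opens to 94 mm and grips with 3 to 60 N. Pads are 16 mm wide; open, the fingers measure 119 mm over their backs; the gripper's body (75 mm by 177 mm) begins 78 mm behind the grasp point.
Start: joints at [1.014, 0.087, 1.371, -0, 1.684, -0.103], TCP at [241.123, 494.348, 205.506] pointing down, gripper open.
Joint ranges: [-3.1, 3.1], [-0.76, 2.03], [0.27, 2.55], [-1.08, 4.22], [0.17, 2.65], [-2.57, 2.57]. Speed limits (rad/s): [2.79, 2.79, 3.14, 3.14, 3.14, 3.14].

## Interface

Orientations are given as a rotation vector (axis times angle).
In Python, from bench import ctrl gives the robot as it stands. The module is installed in compiled form; this text tells all that it offers.
- The arm moves only by the tool servo_tool, never from a script. Its argument "motion" is a list that holds one entry, the list of rows, each a list of 7 numbers: the turn, a rotation vector about the tool's x, y, z in units of 180 degrees (1.0 is 180 degrees), then the shift along the tool's x, y, z in units of 50 mm (1.0 is 50 mm), then the gripper command: -1 is shut, 1 is fully open, values between are in proportion. In form: [[[rx, ry, rz, tx, ty, tz, fingers], ...]]. A call has exactly 8 rows; each row shifts and turns the commanded pose from where the row before left it, along the tool's axes as they then stand; what a row does not reach is not made up. A row lasts 1/10 s, in which the tool goes at most 50 mm and 8.59 degrees, less where a joint would pass 70% of its speed; a pose out of reach is approached as far as the arm can. A call with a number of a shift or a turn outside -1 to 1 is refused whole. A call with a gripper value outside its range is refused whole. The fingers move at their own pace and stop on an object; the grip force is fixed at half the most. Time passes only in rows, so rows that do not move let the fingers close, or fill a call up. It gives the time, the measured TCP pose, the force, the opening and the grip force at its end, in the units of the state.
- ctrl.get_state(): the state, without advancing time (a new reading comes with each control period).
- ctrl.capture(name): name is "scene" or "top" or "wrist"; returns a dict with "image" (384x512x3 uint8, red, green, blue), "K" (3x3 intrinsics, pixels), "world_from_camera" (4x4, takes a point from camera to world coordinates). Camera axes: x right, y up, looking along -z (the intrinsics and any distortion apply to the point x, -y, -z); pixel columns grow to the right and rows downward; lengths in mm; the calibration is good to about 2 mm. A picture is of the moment at which its call begins. There is no depth.
- ctrl.job_done(): hands the job in; it is judged then, once.
The state is a dict: "t": time; "qpos": joint angles; "qd": joint speeds; "joint_torque": joint torques, N m; "ee_pos": TCP position; "tcp_rot": TCP orientation; "ft_force": force on the tool from outside, world axes, zero at the start; "wrist_torque": the same for the moment, N m; "gripper_width": finger opening in mm; "gripper_force": force on a finger pad.
Only numpy, scipy, OpenCV 4.12 (cv2) and the standard library are available. Lean on these libraries where they do the work, as an engineer would, in place of code of your own. Each camera call takes 0.05 s, during which the arm holds its last target. There are 200 camera calls.

## Working session

There is one attempt and no reset: what is moved stays moved. The work goes in short steps, Python scripts to look and compute and a tool call to move; the robot and the scene stay as the last step left them, time stands still between calls to the robot, and variables do not carry over. Pictures are saved under pics/ and viewed, at most 10 in all, crops included, and the job is handed in when it is done.

Besides the shell and the picture viewer there is one more tool, called by a JSON object that holds its "name" and its "arguments". servo_tool: Moves the arm, as the interface text tells. Its arguments: {"type":"object","properties":{"motion":{"type":"array","items":{"type":"array","items":{"type":"array","items":{"type":"number"}}}}},"required":["motion"]}

```bash
mkdir -p pics
python3 - <<'E'
from bench import ctrl
import cv2,numpy as np
s=ctrl.get_state();print({k:np.round(v,3) for k,v in s.items()},ctrl.tcp_to_grasp)
ims=[]
for n in("scene","top"):
    c=ctrl.capture(n);print(n,c["K"].round(1).tolist(),c["world_from_camera"].round(3).tolist(),[k for k in c])
    cv2.imwrite(f"pics/{n}0.png",cv2.resize(c["image"][:,:,::-1],(800,600),interpolation=cv2.INTER_CUBIC))
    np.savez(f"{n}0.npz",**c)
E
```

```text
{'t': np.float64(0.0), 'qpos': array([ 1.014,  0.088,  1.372,  0.   ,  1.684, -0.103]), 'qd': array([-0.001,  0.001, -0.001,  0.   ,  0.001,  0.001]), 'joint_torque': array([-1.0000e-03, -3.4018e+01, -3.0243e+01,  7.2000e-02,  3.3000e-02,
       -0.0000e+00]), 'ee_pos': array([240.828, 493.868, 204.313]), 'tcp_rot': array([-7.07e-01, -3.06e+00,  3.00e-03]), 'ft_force': array([0.254, 0.605, 0.152]), 'wrist_torque': array([-0.03 ,  0.002, -0.027]), 'gripper_force': np.float64(0.0), 'gripper_width': np.float64(94.116)} -18.8
scene [[474.9, 0.0, 253.6], [0.0, 474.9, 188.6], [0.0, 0.0, 1.0]] [[0.607, -0.49, 0.626, 1440.412], [0.794, 0.355, -0.493, -795.234], [0.02, 0.796, 0.605, 971.56], [0.0, 0.0, 0.0, 1.0]] ['image', 'K', 'world_from_camera']
top [[376.2, 0.0, 254.2], [0.0, 376.2, 192.3], [0.0, 0.0, 1.0]] [[0.014, 0.999, -0.04, 491.193], [-1.0, 0.014, -0.005, -80.015], [-0.004, 0.04, 0.999, 1291.839], [0.0, 0.0, 0.0, 1.0]] ['image', 'K', 'world_from_camera']
```

View pics/scene0.png

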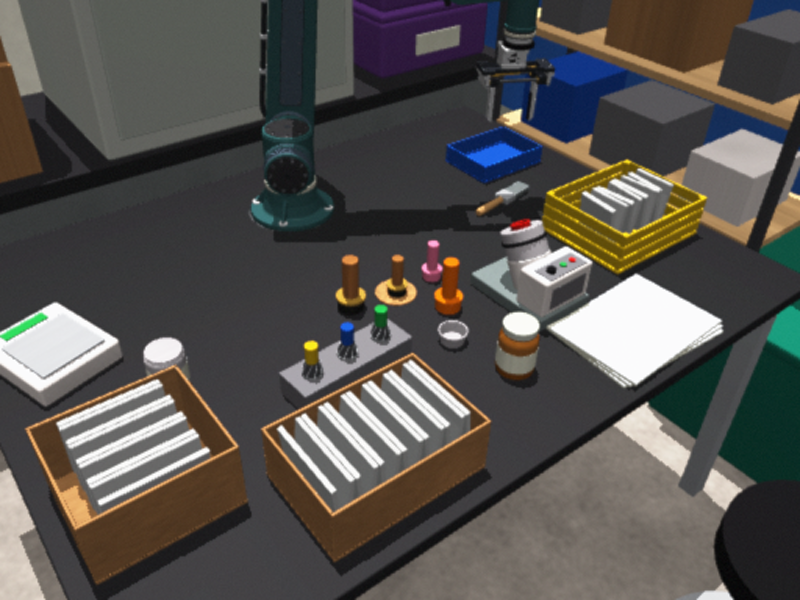

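View pics/top0.png

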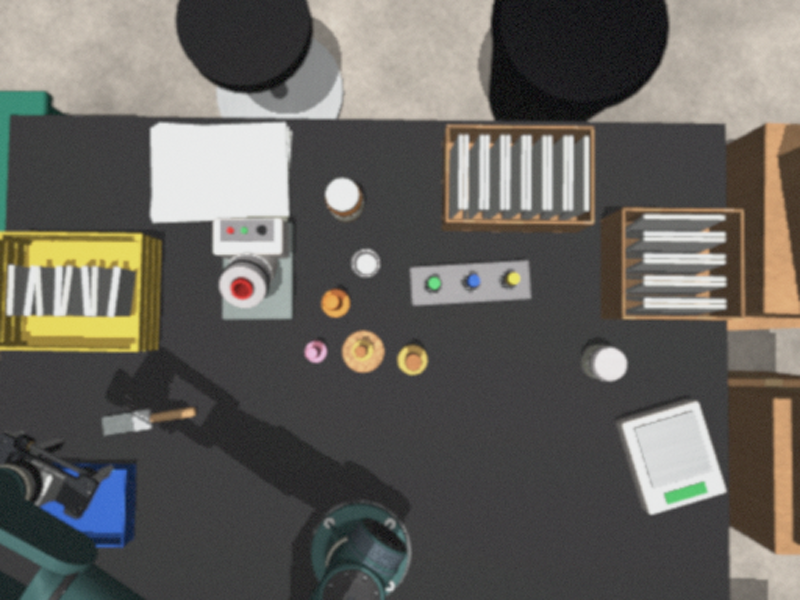

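```bash
cat > h.py <<'E'
import numpy as np,cv2
from scipy.spatial.transform import Rotation as R
def ray(c,u,v):
    K=c["K"];T=c["world_from_camera"]
    d=T[:3,:3]@np.array([(u-K[0,2])/K[0,0],-(v-K[1,2])/K[1,1],-1]);return T[:3,3],d
def onz(c,u,v,z):
    o,d=ray(c,u,v);return o+d*(z-o[2])/d[2]
def proj(c,p):
    T=c["world_from_camera"];q=T[:3,:3].T@(np.asarray(p,float)-T[:3,3]);K=c["K"]
    return K[0,2]+K[0,0]*q[0]/-q[2],K[1,2]-K[1,1]*q[1]/-q[2]
def tri(obs):
    A=0;b=0
    for c,u,v in obs:
        o,d=ray(c,u,v);d=d/np.linalg.norm(d);P=np.eye(3)-np.outer(d,d);A=A+P;b=b+P@o
    return np.linalg.solve(A,b)
E
python3 - <<'E'
import numpy as np,cv2
t=np.load("top0.npz")["image"][:,:,::-1];s=np.load("scene0.npz")["image"][:,:,::-1]
# 5x crops: 80x60 px -> 400x300
def cr(im,x,y):return cv2.resize(im[y:y+60,x:x+80],(400,300),interpolation=cv2.INTER_CUBIC)
m=np.vstack([np.hstack([cr(t,130,145),cr(t,195,185)]),np.hstack([cr(s,205,150),cr(s,300,130)])])
cv2.imwrite("pics/c1.png",m)
E
```

```text
(no output)
```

View pics/c1.png

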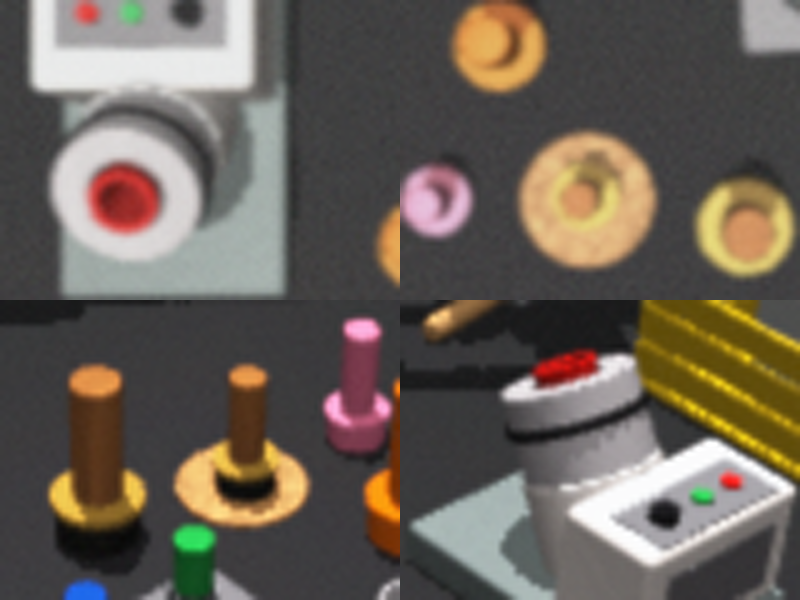

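Run:
```python
from h import *
t=np.load("top0.npz");s=np.load("scene0.npz")
f=lambda x,y,a,b:(a+(x+.5)/5-.5,b+(y+.5)/5-.5)
g=lambda x,y:((x+.5)/1.5625-.5,(y+.5)/1.5625-.5)
T=f(125,200,130,145);S=f(166,66,300,130)
print("mouth",onz(t,*T,158.7),onz(s,*S,158.7),tri([(t,*T),(s,*S)]))
print("nose face",onz(t,*f(126,193,130,145),150))
for p in[(61,297),(285,296),(285,92)]:print("base",onz(t,*f(*p,130,145),12))
for p in[(513,279),(473,281),(433,283)]:print("burr",onz(t,*g(*p),117))
Y=(198.9,221.5);print(onz(s,*Y,117),tri([(t,*g(513,279)),(s,*Y)]))
print("pad",onz(t,*f(187,200,195,185),4),"tap",onz(t,*f(182,200,195,185),94),"tap s",onz(s,*f(247,75,205,150),94), onz(s,*f(242,485-300+0,205,150),4))
```

```text
mouth [555.55522211 226.17195379 158.7       ] [554.53098741 227.47337266 158.7       ] [555.59656407 226.01666158 159.73128794]
nose face [560.32530799 228.02034472 150.        ]
base [497.12632899 307.77675325  12.        ]
base [500.0083932  155.16739798  12.        ]
base [639.37351482 158.18428699  12.        ]
burr [ 585.13093171 -305.37503138  117.        ]
burr [ 579.98524501 -225.3920924   117.        ]
burr [ 574.83816337 -145.38747072  117.        ]
[ 586.57159926 -308.49929511  117.        ] [ 584.8338536  -306.53401174  114.6758171 ]
pad [ 4.31309473e+02 -4.60980085e-02  4.00000000e+00] tap [435.44785374  -2.45769968  94.        ] tap s [429.93844063   0.56845915  94.        ] [429.22801322  -0.83441135   4.        ]
```

Identification: on scene800 pixels, the tapper-like things are pink (432,262), orange (449,285), large brown (350,285) and small brown on the cork pad (397,278). The smaller brown one, on the pad, is meant, and the enlarged crop confirms it. The crop also shows the red mouth at the nose centre, and the yellow burr is the rack's end burr at about (585,-306).

{"name": "servo_tool", "arguments": {"motion": [[[0,0,-0.0361,0,0,0,0.3],[0,0,-0.0361,0,0,0,0.3],[0,0,-0.0361,0,0,0,0.3],[0,0,-0.0361,0,0,0,0.3],[0,0,0,-0.1,-0.8,0,0.3],[0,0,0,-0.1,-0.8,0,0.3],[0,0,0,-0.2,-0.8,0,0.3],[0,0,0,-0.2,-0.8,0,0.3]]]}}

```text
t: 0.9
ee_pos: [270.8, 332.7, 204.8]
tcp_rot: [0.001, -3.141, 0.001]
ft_force: [-0.2, -0.2, -0.4]
gripper_width: 61.0
gripper_force: 0.0
```

{"name": "servo_tool", "arguments": {"motion": [[[0,0,0,-0.4,-0.8,0,0.3],[0,0,0,-0.4,-0.8,0,0.3],[0,0,0,-0.4,-0.8,0,0.3],[0,0,0,-0.4,-0.8,0,0.3],[0,0,0,-0.4,-0.8,0,0.3],[0,0,0,-0.4,-0.8,0,0.3],[0,0,0,-0.4,-0.8,0,0.3],[0,0,0,-0.4,-0.8,0,0.3]]]}}

```text
t: 1.7
ee_pos: [431.3, 12.5, 205.1]
tcp_rot: [-0.001, -3.141, -0.001]
ft_force: [0.8, 1.1, 0.2]
gripper_width: 61.3
gripper_force: 0.0
```

Run:
```python
from bench import ctrl
import numpy as np
c=ctrl.capture("wrist");np.savez("w1.npz",**c);print(c["K"].round(1).tolist(),c["world_from_camera"].round(3).tolist())
```

```text
[[308.0, 0.0, 256.6], [0.0, 308.0, 197.0], [0.0, 0.0, 1.0]] [[-0.0, -0.973, -0.23, 364.694], [1.0, -0.0, -0.0, 11.868], [0.0, -0.23, 0.973, 384.304], [0.0, 0.0, 0.0, 1.0]]
```

{"name": "servo_tool", "arguments": {"motion": [[[0,0,0,-0.385,-0.795,0,0.3],[0,0,0,-0.385,-0.795,0,0.3],[0,0,0,-0.385,-0.795,0,0.3],[0,0,0,-0.385,-0.795,0,0.3],[0,0,0,-0.385,-0.795,0,0.3],[0,0,0,-0.385,-0.795,0,0.3],[0,0,0,-0.385,-0.795,0,0.3],[0,0,0,-0.385,-0.795,0,0.3]]]}}

```text
t: 2.55
ee_pos: [585.4, -304.9, 204.6]
tcp_rot: [-0.001, -3.141, -0.002]
ft_force: [0.1, -0.0, 1.0]
gripper_width: 60.7
gripper_force: 0.0
```

Run:
```python
from bench import ctrl
import numpy as np,cv2
c=ctrl.capture("wrist");np.savez("w2.npz",**c);print(c["world_from_camera"].round(3).tolist())
a=np.load("w1.npz")["image"]
cv2.imwrite("pics/w12.png",cv2.resize(np.vstack([a,c["image"]])[:,:,::-1],(400,600)))
s=ctrl.get_state();print(s["ee_pos"],s["qpos"])
cv2.imwrite("pics/w2.png",cv2.resize(c["image"][:,:,::-1],(800,600),interpolation=cv2.INTER_CUBIC))
```

```text
[[-0.0, -0.973, -0.229, 519.004], [1.0, -0.0, -0.001, -305.701], [0.001, -0.229, 0.973, 383.819], [0.0, 0.0, 0.0, 1.0]]
[ 586.74531725 -311.45889869  201.16511147] [-0.57161207  0.34735742  1.06971879 -0.00324348  1.72510072 -2.13780839]
```

View pics/w2.png

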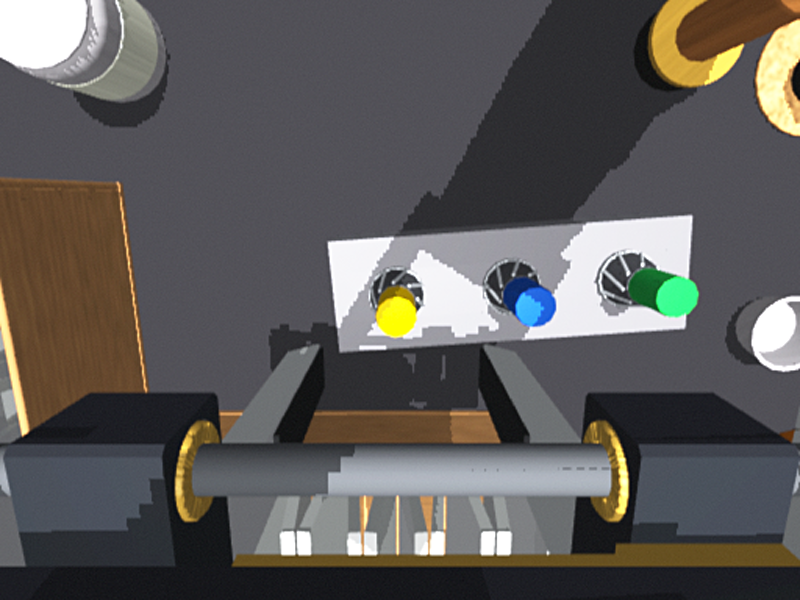

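The wrist view shows the yellow hub's top at (396,317), about halfway between the fingers. The blue hub is at (536,305) and the green at (677,296).

Run:
```python
from bench import ctrl
from h import *
for i in range(2):
    s=ctrl.get_state();print(s["ee_pos"],s["tcp_rot"],s["t"],s["qd"].round(3))
    c=ctrl.capture("wrist");print(c["world_from_camera"][:3,3])
c=np.load("w2.npz");g=lambda x,y:((x+.5)/1.5625-.5,(y+.5)/1.5625-.5)
print(onz(c,*g(396,317),117))
im=c["image"].astype(int);m=((im[:,:,0]>200)&(im[:,:,1]>180)&(im[:,:,2]<90))[150:250,200:320]
n,l,st,ce=cv2.connectedComponentsWithStats(m.astype(np.uint8));i=1+st[1:,4].argmax();p=ce[i]+[200,150];print(p,st[i]);print(onz(c,*p,117))
```

```text
[ 586.74531725 -311.45889869  201.16511147] [-0.00800157 -3.1393604   0.00374308] 2.6 [ 0.029 -0.066  0.159  0.01   0.049  0.07 ]
[ 520.55786455 -311.32359025  380.48507966]
[ 585.28182962 -307.97008805  200.97401001] [-7.50639633e-03 -3.13701565e+00 -2.09041024e-03] 2.65 [ 0.047 -0.078  0.074  0.041  0.048  0.023]
[ 519.53162033 -308.50037309  380.3832903 ]
[ 587.10633206 -308.35634913  117.        ]
[253.20967742 202.07862903] [ 41  40  25  25 496]
[ 586.53351266 -308.40017732  117.        ]
```

{"name": "servo_tool", "arguments": {"motion": [[[0,0,0,0,0,0,0.3],[0,0,0,0,0,0.3,0.3],[0,0,0,0,0,0.3,0.3],[0,0,0,0,0,0.3,0.3],[0,0,0,0,0,0.3,0.3],[0,0,0,0,0,0.2,0.3],[0,0,0,0,0,0,0.3],[0,0,0,0,0,0,0.3]]]}}

```text
t: 3.5
ee_pos: [585.0, -303.7, 135.3]
tcp_rot: [-0.0, -3.141, -0.0]
ft_force: [-0.4, -0.1, -0.6]
gripper_width: 61.1
gripper_force: 0.0
```

{"name": "servo_tool", "arguments": {"motion": [[[0,0,0,-0.02,-0.08,0,0.3],[0,0,0,0,0,0.3,0.3],[0,0,0,0,0,0.3,0.3],[0,0,0,0,0,0.3,0.3],[0,0,0,0,0,0.12,0.3],[0,0,0,0,0,0,0.3],[0,0,0,0,0,0,-1],[0,0,0,0,0,0,-1]]]}}

```text
t: 4.3
ee_pos: [586.5, -308.0, 85.4]
tcp_rot: [0.0, 3.14, -0.001]
ft_force: [0.2, -0.1, -0.4]
gripper_width: 48.4
gripper_force: 0.0
```

{"name": "servo_tool", "arguments": {"motion": [[[0,0,0,0,0,0,-1],[0,0,0,0,0,0,-1],[0,0,0,0,0,0,-1],[0,0,0,0,0,0,-1],[0,0,0,0,0,0,-1],[0,0,0,0,0,0,-1],[0,0,0,0,0,0,-1],[0,0,0,0,0,0,-1]]]}}

```text
t: 5.1
ee_pos: [586.2, -307.9, 84.9]
tcp_rot: [0.0, 3.141, -0.001]
ft_force: [-0.2, -0.5, 2.2]
gripper_width: 23.5
gripper_force: 30.0
```

{"name": "servo_tool", "arguments": {"motion": [[[0,0,0,0,0,-0.2,-1],[0,0,0,0,0,-0.4,-1],[0,0,0,0,0,-0.5,-1],[0,0,0,0,0,-0.6,-1],[0,0,0,0,0,-0.6,-1],[0,0,0,0,0,-0.6,-1],[0,0,0,0,0,-0.6,-1],[0,0,0,0,0.2,-0.5,-1]]]}}

```text
t: 5.9
ee_pos: [585.4, -298.4, 284.7]
tcp_rot: [-0.003, -3.14, -0.001]
ft_force: [0.2, -0.0, -4.0]
gripper_width: 23.7
gripper_force: 30.0
```

{"name": "servo_tool", "arguments": {"motion": [[[0,0,0,0.12,0.4,0,-1],[0,0,0,0.12,0.7,0,-1],[0,0,0,0.14,0.7,0,-1],[0,0,0,0.14,0.7,0,-1],[0,0,0,0.14,0.7,0,-1],[0,0,0,0.14,0.7,0,-1],[0,0,0,0.14,0.7,0,-1],[0,0,0,0.14,0.7,0,-1]]]}}

```text
t: 6.7
ee_pos: [530.8, -31.1, 283.3]
tcp_rot: [-0.0, -3.139, -0.001]
ft_force: [-0.0, 0.7, -4.5]
gripper_width: 23.6
gripper_force: 30.0
```

{"name": "servo_tool", "arguments": {"motion": [[[0,0,0,0.12,0.7,0,-1],[0,0,0,0.12,0.7,0,-1],[0,0,0,0.12,0.7,0,-1],[0,0,0,0.12,0.7,0,-1],[0,0,0,0.12,0.7,0,-1],[0,0,0,0.12,0.7,0,-1],[0,0,0,0.12,0.5,0,-1],[0,0,0,0.12,0.35,0,-1]]]}}

```text
t: 7.5
ee_pos: [482.7, 221.6, 283.2]
tcp_rot: [0.003, -3.138, 0.001]
ft_force: [0.2, -0.5, -3.9]
gripper_width: 23.6
gripper_force: 30.0
```

{"name": "servo_tool", "arguments": {"motion": [[[0,-0.0417,0,0,0,0,-1],[0,-0.0417,0,0,0,0,-1],[0,-0.0417,0,0,0,0,-1],[0,-0.0417,0,0,0,0,-1],[0,0,0,0,0,0,-1],[0,0,0,0,0,0,-1],[0,0,0,0,0,0,-1],[0,0,0,0,0,0,-1]]]}}

```text
t: 8.3
ee_pos: [485.7, 219.9, 286.1]
tcp_rot: [0.002, 2.617, 0.001]
ft_force: [0.8, -1.0, -4.4]
gripper_width: 23.5
gripper_force: 30.0
```

Run:
```python
from bench import ctrl
from h import *
c=ctrl.capture("wrist");np.savez("w3.npz",**c)
c2=ctrl.capture("scene");np.savez("s3.npz",**c2);c3=ctrl.capture("top");np.savez("t3.npz",**c3)
cr=lambda im,x,y,w,h,W,H:cv2.resize(im[y:y+h,x:x+w],(W,H),interpolation=cv2.INTER_CUBIC)
m=np.vstack([np.hstack([cr(c["image"],106,40,300,300,400,400),cr(c2["image"],280,80,100,100,400,400)]),
 np.hstack([cr(c3["image"],120,130,100,50,400,200),cr(c3["image"],120,140,100,50,400,200)])])
cv2.imwrite("pics/a3.png",m[:,:,::-1])
u=proj(c,(555.5,226.5,158.7));print(u);print(ctrl.get_state()["ee_pos"])
```

```text
(np.float64(263.1221925424062), np.float64(184.7302870550427))
[485.15773115 219.75924734 285.16131932]
```

View pics/a3.png

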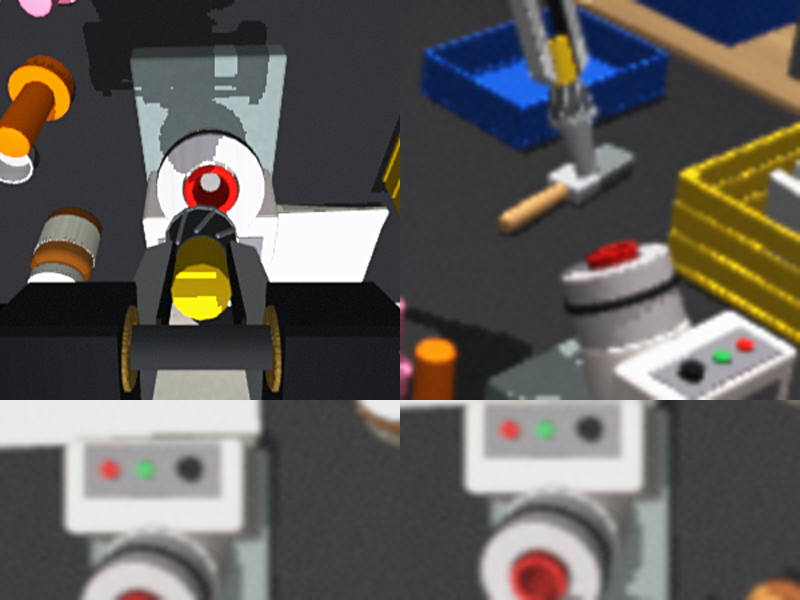

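Run:
```python
from h import *
c=np.load("w3.npz");im=c["image"]
cv2.imwrite("pics/c3.png",cv2.resize(im[120:240,190:350],(800,600),interpolation=cv2.INTER_CUBIC)[:,:,::-1])
```

```text
(no output)
```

View pics/c3.png

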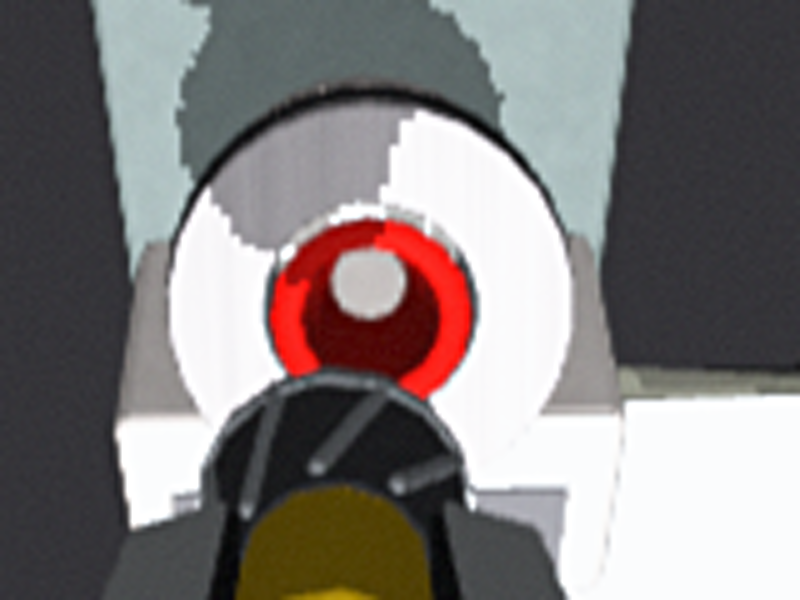

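Run:
```python
from h import *
c=np.load("w3.npz");t=np.load("top0.npz");s=np.load("scene0.npz")
f=lambda x,y:(190+(x+.5)/5-.5,120+(y+.5)/5-.5)
M=tri([(c,*f(372,320)),(t,154.6,184.6),(s,332.8,142.8)]);print("M",M,proj(t,M),proj(s,M),proj(c,M))
for yaw in(-3,0,1.1,3):
    y=np.radians(yaw);a=np.array([-.5*np.cos(y),-.5*np.sin(y),.866]);p=proj(c,M-50*a);print(yaw,p,"meas",f(368,283))
tcp=np.array([485.3,219.8,285.3]);Rt=R.from_rotvec([.002,2.617,.001]).as_matrix()
# flange far edge (tool -x side), top of flange is 29mm beyond the tip
for dx in(-2,0,2):print(dx,proj(c,tcp+Rt@[dx-20,0,29]),"meas",f(335,372))
y=np.radians(1.1);a=np.array([-.5*np.cos(y),-.5*np.sin(y),.866])
print("delta tool to M+35a",Rt.T@(M+35*a-tcp), "axis in tool",Rt.T@-a)
```

```text
M [554.94133817 226.98893575 158.37627924] (np.float64(154.35360615115047), np.float64(184.80550043435238)) (np.float64(332.77173819010716), np.float64(142.98439844957244)) (np.float64(263.58069609688783), np.float64(184.1379134526409))
-3 (np.float64(261.5975964162157), np.float64(176.3709666605952)) meas (263.2, 176.2)
0 (np.float64(262.6613135464269), np.float64(176.39130643656023)) meas (263.2, 176.2)
1.1 (np.float64(263.0516562808647), np.float64(176.38797149684484)) meas (263.2, 176.2)
3 (np.float64(263.7257480438961), np.float64(176.36857278531085)) meas (263.2, 176.2)
-2 (np.float64(257.09348357233233), np.float64(248.69739597267312)) meas (256.6, 194.0)
0 (np.float64(257.0961114432472), np.float64(246.11403990192233)) meas (256.6, 194.0)
2 (np.float64(257.0987501896873), np.float64(243.51999253204298)) meas (256.6, 194.0)
delta tool to M+35a [  3.26837632   6.8114816  109.74129254] axis in tool [0.00107539 0.00926694 0.99993448]
```

Run:
```python
from h import *
c=np.load("w3.npz");f=lambda x,y:(190+(x+.5)/5-.5,120+(y+.5)/5-.5)
tcp=np.array([485.3,219.8,285.3]);Rt=R.from_rotvec([.002,2.617,.001]).as_matrix()
for dx in(-2,0,2):print(dx,proj(c,tcp+Rt@[dx+20,0,29]),"meas",f(335,372))
print((Rt.T@(c["world_from_camera"][:3,3]-tcp)))
```

```text
-2 (np.float64(257.148187282889), np.float64(194.92033943648562)) meas (256.6, 194.0)
0 (np.float64(257.151046188944), np.float64(192.10986184756442)) meas (256.6, 194.0)
2 (np.float64(257.15391743746716), np.float64(189.28725086585655)) meas (256.6, 194.0)
[  65.88049171   -0.45712004 -179.69550768]
```

{"name": "servo_tool", "arguments": {"motion": [[[0,0,0,0.085,0.13,0,-1],[0,0,0,0,0,0.3,-1],[0,0,0,0,0,0.3,-1],[0,0,0,0,0,0.3,-1],[0,0,0,0,0,0.3,-1],[0,0,0,0,0,0.2,-1],[0,0,0,0,0,0,-1],[0,0,0,0,0,0,-1]]]}}

```text
t: 9.25
ee_pos: [515.4, 226.5, 221.9]
tcp_rot: [0.0, 2.618, 0.0]
ft_force: [0.6, -0.1, -4.0]
gripper_width: 23.3
gripper_force: 30.0
```

```bash
cat > m.py <<'E'
from bench import ctrl
from h import *
s=ctrl.get_state();Rt=R.from_rotvec(s["tcp_rot"]).as_matrix()
M=np.array([554.94,227,158.4]);y=np.radians(1.1);a=np.array([-.5*np.cos(y),-.5*np.sin(y),.866])
print("t",s["t"],"delta",(Rt.T@(M+35*a-s["ee_pos"])).round(2),"F tool",(Rt.T@s["ft_force"]).round(2),s["ee_pos"].round(1),s["gripper_width"],s["gripper_force"])
E
python3 m.py
```

```text
t 9.25 delta [-2.44  0.15 39.77] F tool [ 1.52 -0.06  3.78] [515.4 226.5 221.9] 23.251671069684896 29.998720586299896
```

{"name": "servo_tool", "arguments": {"motion": [[[0,0,0,-0.02,0,0,-1],[0,0,0,0,0,0.12,-1],[0,0,0,0,0,0.12,-1],[0,0,0,0,0,0.12,-1],[0,0,0,0,0,0.12,-1],[0,0,0,0,0,0.12,-1],[0,0,0,0,0,0,-1],[0,0,0,0,0,0,-1]]]}}

```text
t: 10.05
ee_pos: [531.3, 226.2, 195.9]
tcp_rot: [0.0, 2.618, -0.0]
ft_force: [0.3, 0.2, -4.2]
gripper_width: 23.3
gripper_force: 30.0
```

```bash
python3 m.py
```

```text
t 10.05 delta [-1.74  0.47  9.28] F tool [1.82 0.19 3.78] [531.3 226.2 195.9] 23.298825542872915 29.998732209205627
```

{"name": "servo_tool", "arguments": {"motion": [[[0,0,0,0,0,0.03,-1],[0,0,0,0,0,0.03,-1],[0,0,0,0,0,0.03,-1],[0,0,0,0,0,0.03,-1],[0,0,0,0,0,0.02,-1],[0,0,0,0,0,0,-1],[0,0,0,0,0,0,-1],[0,0,0,0,0,0,-1]]]}}

```text
t: 10.85
ee_pos: [534.8, 226.4, 190.3]
tcp_rot: [0.0, 2.617, 0.0]
ft_force: [-1.0, 0.0, -4.5]
gripper_width: 23.5
gripper_force: 30.0
```

```bash
python3 m.py
```

```text
t 10.85 delta [-1.51  0.31  2.67] F tool [3.09 0.01 3.44] [534.8 226.4 190.3] 23.542343648189537 29.998855590820312
```

{"name": "servo_tool", "arguments": {"motion": [[[0,0,0,0.01,0,0.015,-1],[0,0,0,0,0,0.015,-1],[0,0,0,0,0,0,-1],[0,0,0,0,0,0,-1],[0,0,0,0,0,0,-1],[0,0,0,0,0,0,-1],[0,0,0,0,0,0,-1],[0,0,0,0,0,0,-1]]]}}

```text
t: 11.65
ee_pos: [535.2, 226.4, 188.7]
tcp_rot: [0.0, 2.617, 0.0]
ft_force: [0.4, 1.3, -4.8]
gripper_width: 23.4
gripper_force: 30.0
```

```bash
python3 m.py
```

```text
t 11.65 delta [-1.92  0.29  1.16] F tool [2.1  1.27 4.36] [535.2 226.4 188.7] 23.36307985613712 29.998397827148438
```

{"name": "servo_tool", "arguments": {"motion": [[[0,0,0,0,0,0.01,-1],[0,0,0,0,0,0.01,-1],[0,0,0,0,0,0,-1],[0,0,0,0,0,0,-1],[0,0,0,0,0,0,-1],[0,0,0,0,0,0,-1],[0,0,0,0,0,0,-1],[0,0,0,0,0,0,-1]]]}}

```text
t: 12.45
ee_pos: [535.6, 226.4, 188.5]
tcp_rot: [0.0, 2.617, 0.001]
ft_force: [-5.9, -0.2, 0.8]
gripper_width: 23.4
gripper_force: 30.0
```

```bash
python3 m.py
```

```text
t 12.45 delta [-1.72  0.26  0.77] F tool [ 4.71 -0.23 -3.66] [535.6 226.4 188.5] 23.41200496578286 30.002558827400208
```

{"name": "servo_tool", "arguments": {"motion": [[[0,0,0,0,0,0,0.3],[0,0,0,0,0,0,0.3],[0,0,0,0,0,0,0.3],[0,0,0,0,0,0,0.3],[0,0,0,0,0,-0.2,0.3],[0,0,0,0,0,-0.5,0.3],[0,0,0,0,0,-0.8,0.3],[0,0,0,0,0,-0.8,0.3]]]}}

```text
t: 13.25
ee_pos: [477.1, 226.0, 288.5]
tcp_rot: [0.001, 2.618, -0.001]
ft_force: [1.2, 1.1, 0.4]
gripper_width: 61.2
gripper_force: 0.0
```

{"name": "servo_tool", "arguments": {"motion": [[[0,0.0417,0,0,0,0,0.3],[0,0.0417,0,0,0,0,0.3],[0,0.0417,0,0,0,0,0.3],[0,0.0417,0,0,0,0,0.3],[0,0,0,0,0,0,0.3],[0,0,0,0,0,0,0.3],[0,0,0,0,0,0,0.3],[0,0,0,0,0,0,0.3]]]}}

```text
t: 14.05
ee_pos: [476.9, 226.5, 288.8]
tcp_rot: [-0.002, 3.138, 0.001]
ft_force: [-0.4, 0.0, -0.0]
gripper_width: 60.9
gripper_force: 0.0
```

Run:
```python
from bench import ctrl
from h import *
c=ctrl.capture("wrist");np.savez("w4.npz",**c)
c2=ctrl.capture("scene");np.savez("s4.npz",**c2)
w=np.load("w1.npz")["image"]
print(ctrl.get_state()["ee_pos"])
cr=lambda im,x,y,w,h:cv2.resize(im[y:y+h,x:x+w],(400,300),interpolation=cv2.INTER_CUBIC)
m=np.vstack([np.hstack([cr(c["image"],0,0,512,384),cr(c2["image"],300,110,80,60)]),np.hstack([cr(w,0,0,512,384),cr(w,196,130,120,90)])])
cv2.imwrite("pics/a4.png",m[:,:,::-1])
```

```text
[477.04763261 226.53362812 288.63151749]
```

View pics/a4.png

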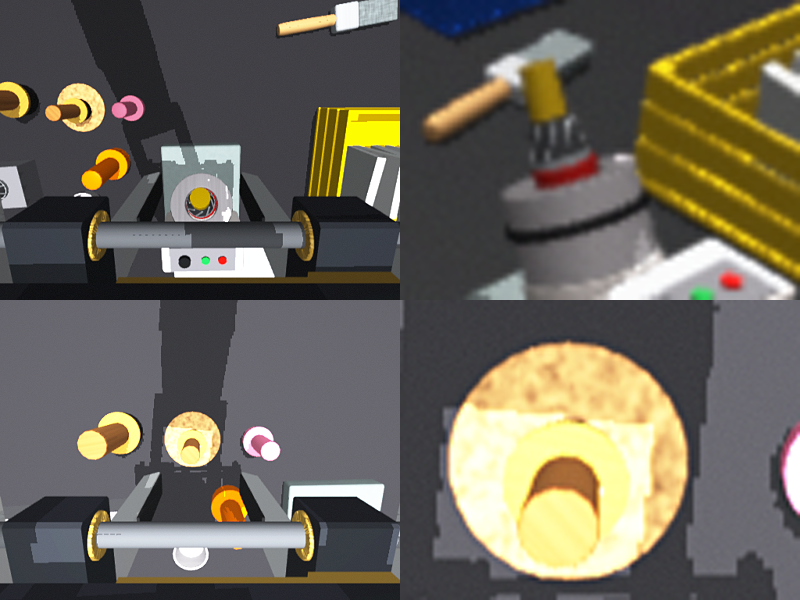

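Scene crop: the burr sits straight with its flange on the red rim, and the sleeve is still proud. In the wrist crop the small tapper's handle top is at (558,528) and its pad centre at (568,461).

Run:
```python
from h import *
c=np.load("w1.npz");f=lambda x,y:(196+(x+.5)/3.3333-.5,130+(y+.5)/3.3333-.5)
print("tap",onz(c,*f(158,228),94),"pad",onz(c,*f(168,161),4),"disc",onz(c,*f(566,470)if 0 else f(165,168),28))
```

```text
tap [434.39464174  -1.0967261   94.        ] pad [430.15507069  -1.11029654   4.        ] disc [428.5197579   -1.36627999  28.        ]
```

{"name": "servo_tool", "arguments": {"motion": [[[0,0,0,0.11,-0.4,0,0],[0,0,0,0.11,-0.65,0,0],[0,0,0,0.11,-0.7,0,0],[0,0,0,0.11,-0.7,0.2,0],[0,0,0,0.11,-0.7,0.3,0],[0,0,0,0.11,-0.7,0.4,0],[0,0,0,0.11,-0.5,0.5,0],[0,0,0,0.13,-0.2,0.5,0]]]}}

```text
t: 14.95
ee_pos: [432.5, -3.0, 192.3]
tcp_rot: [0.004, 3.139, -0.002]
ft_force: [0.2, 0.3, -0.8]
gripper_width: 46.9
gripper_force: 0.0
```

{"name": "servo_tool", "arguments": {"motion": [[[0,0,0,0,0,0.4,0],[0,0,0,0,0,0.4,0],[0,0,0,0,0,0.2,0],[0,0,0,0,0,0,0],[0,0,0,0,0,0,0],[0,0,0,0,0,0,0],[0,0,0,0,0,0,0],[0,0,0,0,0,0,0]]]}}

```text
t: 15.75
ee_pos: [433.5, -1.2, 143.2]
tcp_rot: [0.0, 3.14, -0.0]
ft_force: [-0.2, -0.4, 0.4]
gripper_width: 46.9
gripper_force: 0.0
```

{"name": "servo_tool", "arguments": {"motion": [[[0,0,0,0.02,0,0.4,0],[0,0,0,0,0,0.4,0],[0,0,0,0,0,0.4,0],[0,0,0,0,0,0.4,0],[0,0,0,0,0,0.4,0],[0,0,0,0,0,0.2,0],[0,0,0,0,0,0,0],[0,0,0,0,0,0,0]]]}}

```text
t: 16.55
ee_pos: [432.7, -1.2, 33.1]
tcp_rot: [0.0, 3.141, -0.0]
ft_force: [0.3, 0.3, 0.1]
gripper_width: 47.4
gripper_force: 0.0
```

{"name": "servo_tool", "arguments": {"motion": [[[0,0,0,0,0,0,-1],[0,0,0,0,0,0,-1],[0,0,0,0,0,0,-1],[0,0,0,0,0,0,-1],[0,0,0,0,0,0,-1],[0,0,0,0,0,0,-1],[0,0,0,0,0,0,-1],[0,0,0,0,0,0,-1]]]}}

```text
t: 17.35
ee_pos: [432.6, -1.0, 33.0]
tcp_rot: [0.0, 3.14, 0.001]
ft_force: [-0.1, 2.0, 5.0]
gripper_width: 24.6
gripper_force: 30.0
```

{"name": "servo_tool", "arguments": {"motion": [[[0,0,0,0,0,-0.2,-1],[0,0,0,0,0,-0.5,-1],[0,0,0,0,0,-0.8,-1],[0,0,0,0,0,-0.8,-1],[0,0,0,0,0,-0.9,-1],[0,0,0,0,0,-0.9,-1],[0,0,0,0,0,-0.8,-1],[0,0,0,0,0,-0.4,-1]]]}}

```text
t: 18.15
ee_pos: [432.5, -1.6, 301.2]
tcp_rot: [0.001, 3.137, -0.002]
ft_force: [-0.4, 0.4, -2.2]
gripper_width: 24.4
gripper_force: 30.0
```

{"name": "servo_tool", "arguments": {"motion": [[[0,0,0,-0.1,0.3,0,-1],[0,0,0,-0.1,0.6,0,-1],[0,0,0,-0.1,0.7,0,-1],[0,0,0,-0.1,0.7,0,-1],[0,0,0,-0.1,0.7,0,-1],[0,0,0,-0.1,0.7,0,-1],[0,0,0,-0.1,0.6,0,-1],[0,0,0,-0.1,0.25,0,-1]]]}}

```text
t: 18.95
ee_pos: [471.5, 228.2, 296.1]
tcp_rot: [0.004, -3.139, 0.001]
ft_force: [0.4, -0.0, -2.7]
gripper_width: 24.7
gripper_force: 30.0
```

{"name": "servo_tool", "arguments": {"motion": [[[0,-0.0417,0,0,0,0,-1],[0,-0.0417,0,0,0,0,-1],[0,-0.0417,0,0,0,0,-1],[0,-0.0417,0,0,0,0,-1],[0,0,0,0,0,0,-1],[0,0,0,0,0,0,-1],[0,0,0,0,0,0,-1],[0,0,0,0,0,0,-1]]]}}

```text
t: 19.75
ee_pos: [473.7, 226.2, 298.9]
tcp_rot: [0.003, 2.617, 0.0]
ft_force: [0.8, -0.1, -2.3]
gripper_width: 24.9
gripper_force: 30.0
```

```bash
sed -i 's/M+35\*a/M+96*a/' m.py; python3 m.py
```

```text
t 19.75 delta [-4.000e-02 -1.000e-01  6.627e+01] F tool [ 0.52 -0.11  2.4 ] [473.7 226.2 298.9] 24.91946329435286 29.999350011348724
```

{"name": "servo_tool", "arguments": {"motion": [[[0,0,0,0,0,0.2,-1],[0,0,0,0,0,0.3,-1],[0,0,0,0,0,0.3,-1],[0,0,0,0,0,0.2,-1],[0,0,0,0,0,0.12,-1],[0,0,0,0,0,0.06,-1],[0,0,0,0,0,0.06,-1],[0,0,0,0,0,0,-1]]]}}

```text
t: 20.55
ee_pos: [503.2, 226.3, 243.8]
tcp_rot: [0.0, 2.617, 0.0]
ft_force: [0.9, 1.1, -1.7]
gripper_width: 24.6
gripper_force: 30.0
```

```bash
python3 m.py
```

```text
t 20.55 delta [-2.07 -0.26  3.86] F tool [0.08 1.06 1.97] [503.2 226.3 243.8] 24.644610636476624 29.999355375766754
```

{"name": "servo_tool", "arguments": {"motion": [[[0,0,0,0,0,0.02,-1],[0,0,0,0,0,0.02,-1],[0,0,0,0,0,0.02,-1],[0,0,0,0,0,0.02,-1],[0,0,0,0,0,0.02,-1],[0,0,0,0,0,0.02,-1],[0,0,0,0,0,0,-1],[0,0,0,0,0,0,-1]]]}}

```text
t: 21.35
ee_pos: [505.8, 226.5, 240.0]
tcp_rot: [0.0, 2.617, 0.001]
ft_force: [-5.4, -0.9, 3.2]
gripper_width: 24.6
gripper_force: 30.0
```

```bash
python3 m.py
```

```text
t 21.35 delta [-1.79 -0.45 -0.71] F tool [ 3.04 -0.89 -5.51] [505.8 226.5 240. ] 24.64161154276137 30.00087082386017
```

{"name": "servo_tool", "arguments": {"motion": [[[0,0,0,0,0,0.02,-1],[0,0,0,0,0,0.02,-1],[0,0,0,0,0,0.02,-1],[0,0,0,0,0,0.02,-1],[0,0,0,0,0,0.02,-1],[0,0,0,0,0,0.02,-1],[0,0,0,0,0,0,-1],[0,0,0,0,0,0,-1]]]}}

```text
t: 22.15
ee_pos: [508.8, 226.6, 234.9]
tcp_rot: [0.0, 2.617, 0.002]
ft_force: [-5.6, -0.2, 3.4]
gripper_width: 24.7
gripper_force: 30.0
```

```bash
python3 m.py
```

```text
t 22.15 delta [-1.77 -0.5  -6.68] F tool [ 3.13 -0.24 -5.73] [508.8 226.6 234.9] 24.748970951513247 30.000798404216766
```

{"name": "servo_tool", "arguments": {"motion": [[[0,0,0,0,0,0.02,-1],[0,0,0,0,0,0.02,-1],[0,0,0,0,0,0.02,-1],[0,0,0,0,0,0.02,-1],[0,0,0,0,0,0.02,-1],[0,0,0,0,0,0,-1],[0,0,0,0,0,0,-1],[0,0,0,0,0,0,-1]]]}}

```text
t: 22.95
ee_pos: [510.5, 226.8, 232.9]
tcp_rot: [0.001, 2.616, 0.003]
ft_force: [-14.4, -1.4, 12.1]
gripper_width: 24.5
gripper_force: 30.0
```

```bash
python3 m.py
```

```text
t 22.95 delta [-1.24 -0.71 -9.24] F tool [  6.37  -1.4  -17.67] [510.5 226.8 232.9] 24.50005230035901 30.002903938293457
```

{"name": "servo_tool", "arguments": {"motion": [[[0,0,0,0,0,0.02,-1],[0,0,0,0,0,0.02,-1],[0,0,0,0,0,0.02,-1],[0,0,0,0,0,0,-1],[0,0,0,0,0,0,-1],[0,0,0,0,0,0,-1],[0,0,0,0,0,0,-1],[0,0,0,0,0,0,-1]]]}}

```text
t: 23.75
ee_pos: [512.3, 227.0, 233.5]
tcp_rot: [0.002, 2.612, 0.005]
ft_force: [-21.1, -2.6, 19.5]
gripper_width: 24.6
gripper_force: 30.0
```

```bash
python3 m.py
```

```text
t 23.75 delta [ 0.52 -0.91 -9.65] F tool [  8.39  -2.55 -27.47] [512.3 227.  233.5] 24.62198360864293 30.00781685113907
```

{"name": "servo_tool", "arguments": {"motion": [[[0,0,0,0,0,-0.2,-1],[0,0,0,0,0,-0.3,-1],[0,0,0,0,0,-0.5,-1],[0,0,0,0,0,-0.5,-1],[0,0,0,0,0,-0.2,-1],[0,0,0,0,0,0,-1],[0,0,0,0,0,0,-1],[0,0,0,0,0,0,-1]]]}}

```text
t: 24.55
ee_pos: [470.4, 226.0, 297.7]
tcp_rot: [0.0, 2.621, -0.002]
ft_force: [-0.4, 0.1, -1.8]
gripper_width: 24.7
gripper_force: 30.0
```

Run:
```python
from bench import ctrl
from h import *
c2=ctrl.capture("scene");np.savez("s5.npz",**c2);c3=ctrl.capture("top")
cr=lambda im,x,y,w,h:cv2.resize(im[y:y+h,x:x+w],(400,400),interpolation=cv2.INTER_CUBIC)
cv2.imwrite("pics/a5.png",np.hstack([cr(c2["image"],310,95,64,64),cr(np.load("s4.npz")["image"],310,95,64,64)])[:,:,::-1])
print(ctrl.get_state()["ee_pos"])
```

```text
[470.5063393  226.02294403 298.07854673]
```

View pics/a5.png

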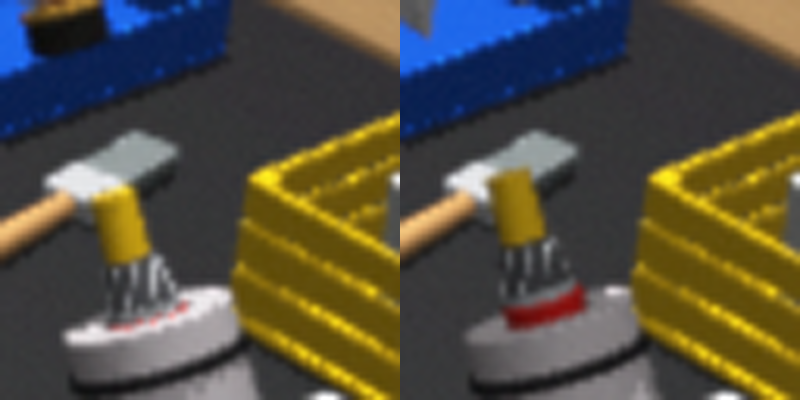

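The left crop shows the sleeve flush with the nose and the burr seated; the right one is before tapping. Next I return the tapper.

{"name": "servo_tool", "arguments": {"motion": [[[0,0.0417,0,0,0,0,-1],[0,0.0417,0,0,0,0,-1],[0,0.0417,0,0,0,0,-1],[0,0.0417,0,0,0,0,-1],[0,0,0,0,-0.2,0,-1],[0,0,0,0.1,-0.5,0,-1],[0,0,0,0.1,-0.6,0,-1],[0,0,0,0.1,-0.6,0,-1]]]}}

```text
t: 25.45
ee_pos: [455.0, 130.0, 299.7]
tcp_rot: [-0.001, 3.139, -0.002]
ft_force: [0.5, -0.3, -2.7]
gripper_width: 24.7
gripper_force: 30.0
```

{"name": "servo_tool", "arguments": {"motion": [[[0,0,0,0.1,-0.6,0,-1],[0,0,0,0.1,-0.6,0,-1],[0,0,0,0.1,-0.6,0.2,-1],[0,0,0,0.1,-0.5,0.4,-1],[0,0,0,0.1,-0.25,0.4,-1],[0,0,0,0,-0.1,0.4,-1],[0,0,0,0,0,0.4,-1],[0,0,0,0,0,0.4,-1]]]}}

```text
t: 26.25
ee_pos: [429.8, -1.9, 189.2]
tcp_rot: [0.001, 3.138, -0.003]
ft_force: [-0.1, -0.1, -1.7]
gripper_width: 24.9
gripper_force: 30.0
```

{"name": "servo_tool", "arguments": {"motion": [[[0,0,0,0,0,0.3,-1],[0,0,0,0,0,0.3,-1],[0,0,0,0,0,0.3,-1],[0,0,0,0,0,0.2,-1],[0,0,0,0,0,0,-1],[0,0,0,0,0,0,-1],[0,0,0,0,0,0,-1],[0,0,0,0,0,0,-1]]]}}

```text
t: 27.05
ee_pos: [431.2, -1.3, 135.9]
tcp_rot: [0.0, 3.139, -0.0]
ft_force: [-0.2, -0.2, -1.6]
gripper_width: 24.5
gripper_force: 30.0
```

Run:
```python
from bench import ctrl
from h import *
a=ctrl.capture("scene")["image"];b=ctrl.capture("wrist")["image"];s=ctrl.get_state();print(s["ee_pos"],s["tcp_rot"])
cr=lambda im,x,y,w,h:cv2.resize(im[y:y+h,x:x+w],(400,400),interpolation=cv2.INTER_CUBIC)
cv2.imwrite("pics/a6.png",np.hstack([cr(a,205,115,90,90),cr(b,150,80,220,220)])[:,:,::-1])
```

```text
[431.00077119  -1.25974915 135.61098389] [ 2.83707708e-04  3.14019797e+00 -2.16396053e-04]
```

View pics/a6.png

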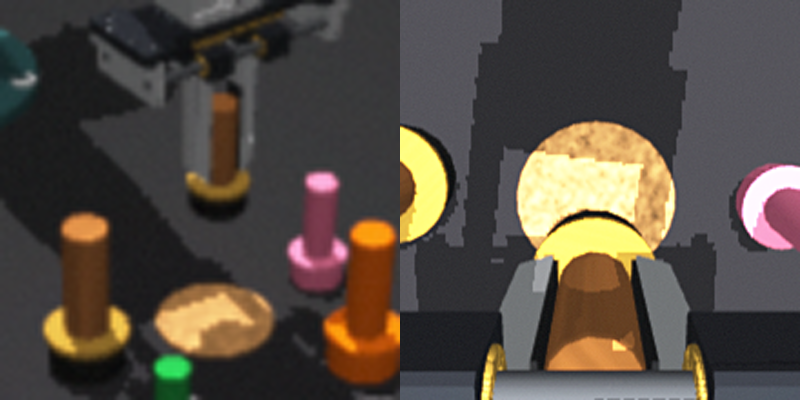

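The tapper hangs upright in the grip, with the pad below it at about (595,185) in the wrist crop.

{"name": "servo_tool", "arguments": {"motion": [[[0,0,0,0,0,0.4,-1],[0,0,0,0,0,0.4,-1],[0,0,0,0,0,0.4,-1],[0,0,0,0,0,0.4,-1],[0,0,0,0,0,0.25,-1],[0,0,0,0,0,0.1,-1],[0,0,0,0,0,0,-1],[0,0,0,0,0,0,-1]]]}}

```text
t: 27.95
ee_pos: [431.4, -1.3, 38.4]
tcp_rot: [0.0, 3.14, -0.0]
ft_force: [0.1, -0.0, -2.5]
gripper_width: 24.8
gripper_force: 30.0
```

{"name": "servo_tool", "arguments": {"motion": [[[0,0,0,0,0,0.02,-1],[0,0,0,0,0,0.02,-1],[0,0,0,0,0,0.02,-1],[0,0,0,0,0,0,-1],[0,0,0,0,0,0,-1],[0,0,0,0,0,0,-1],[0,0,0,0,0,0,-1],[0,0,0,0,0,0,-1]]]}}

```text
t: 28.75
ee_pos: [430.6, -1.2, 34.5]
tcp_rot: [0.0, 3.142, 0.0]
ft_force: [0.9, 0.5, -1.6]
gripper_width: 24.8
gripper_force: 30.0
```

{"name": "servo_tool", "arguments": {"motion": [[[0,0,0,0,0,0.02,-1],[0,0,0,0,0,0.02,-1],[0,0,0,0,0,0,-1],[0,0,0,0,0,0,-1],[0,0,0,0,0,0,-1],[0,0,0,0,0,0,-1],[0,0,0,0,0,0,-1],[0,0,0,0,0,0,-1]]]}}

```text
t: 29.55
ee_pos: [430.7, -1.2, 32.9]
tcp_rot: [0.0, 3.141, 0.0]
ft_force: [-2.9, -0.1, 4.9]
gripper_width: 24.8
gripper_force: 30.0
```

Contact with the pad; release and rise.

{"name": "servo_tool", "arguments": {"motion": [[[0,0,0,0,0,0,0],[0,0,0,0,0,0,0],[0,0,0,0,0,0,0],[0,0,0,0,0,0,0],[0,0,0,0,0,0,0],[0,0,0,0,0,-0.2,0],[0,0,0,0,0,-0.4,0],[0,0,0,0,0,-0.6,0]]]}}

```text
t: 30.35
ee_pos: [429.2, -1.0, 92.1]
tcp_rot: [-0.0, -3.138, -0.001]
ft_force: [0.6, -0.4, -0.4]
gripper_width: 47.0
gripper_force: 0.0
```

{"name": "servo_tool", "arguments": {"motion": [[[0,0,0,0,0,-0.6,0],[0,0,0,0,0,-0.6,0],[0,0,0,0,0,-0.6,0],[0,0,0,0,0,-0.4,0],[0,0,0,0,0,-0.2,0],[0,0,0,0,0,0,0],[0,0,0,0,0,0,0],[0,0,0,0,0,0,0]]]}}

```text
t: 31.15
ee_pos: [429.7, -1.1, 210.9]
tcp_rot: [-0.0, -3.139, -0.001]
ft_force: [0.5, 0.7, -0.4]
gripper_width: 46.5
gripper_force: 0.0
```

Run:
```python
from bench import ctrl
from h import *
a=ctrl.capture("scene")["image"];s=ctrl.get_state();print(s["ee_pos"],s["t"])
cv2.imwrite("pics/a7.png",cv2.resize(a[95:245,175:375],(800,600),interpolation=cv2.INTER_CUBIC)[:,:,::-1])
```

```text
[429.78166959  -1.07656837 210.88101177] 31.2
```

View pics/a7.png

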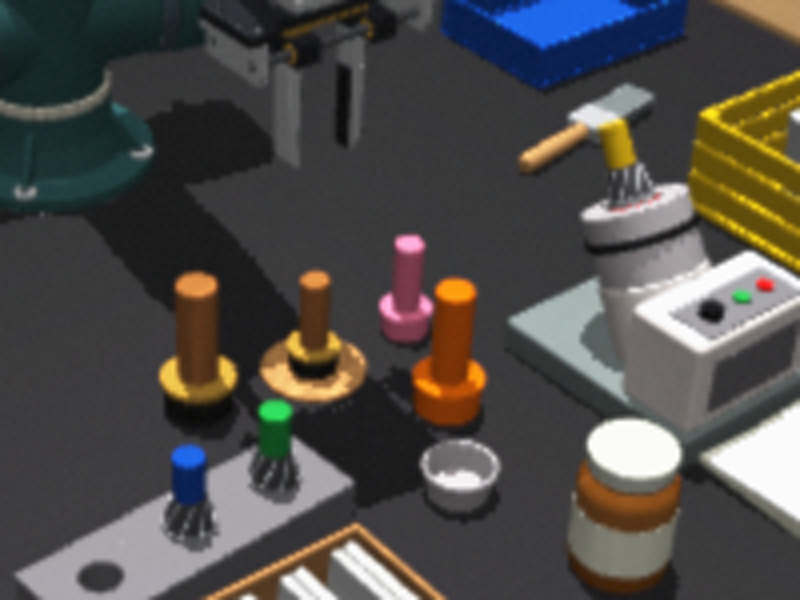

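The tapper stands upright on its pad at (315,330), the burr is seated and the sleeve flush at (635,200), and everything else in view is undisturbed.

```bash
python3 -c "
from bench import ctrl
print(ctrl.job_done())"
```

```text
the job is handed in; nothing more can be done
None
```

I fitted the yellow burr, drove the sleeve flush using only the tapper, stood the tapper back on its pad, and handed the job in at about 31 s; no verdict came back.

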